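# Sort the spark plugs one to a well

### The arm

A 6-joint arm with a two-finger parallel gripper is mounted at the origin on a cart in front of the work surface, level with it; the furniture and walls round the work are solid. World frame = base frame: x ahead of the robot, y to its left, z up, the work surface at z = 0. Lengths are in m, angles in degrees, forces in N, time in s.
With the tool pointing down it reaches from about 0.375 to 0.975 m from the base axis. Payload 3.8 kg.
Tool frame: the origin (TCP) lies midway between the tips of the shut fingers; the grasp point (between the pads) lies 19 mm behind it (r.hold_point_z is the distance from the TCP to the grasp point, in m); z points along the fingers, y is the line along which they close (so a half turn about z gives the same grasp; the last joint's range is limited). The gripper opens to 88 mm and grips with 3 to 60 N. Pads are 18 mm wide; open, the fingers measure 123 mm over their backs; the gripper's body (75 mm by 187 mm) begins 45 mm behind the grasp point.
Start: joints at [70.938, 15.12, 91.902, -0, 72.978, -2.114], TCP at [0.197, 0.646, 0.239] pointing down, gripper open.
Joint ranges: [-150.88, 150.88], [-54.13, 125.18], [17.81, 147.31], [-75.09, 255.09], [0, 152.58], [-146.25, 146.25]. Speed limits (degrees/s): [147.25, 147.25, 180, 180, 180, 180].

### API

Orientations are given as [roll, pitch, yaw] about the fixed x, y, z axes, in that order (R = Rz(yaw) Ry(pitch) Rx(roll)).
In Python, from rig import r gives the robot as it stands.
- The arm moves only by the shell command python3 -m inch 'ROWS' [FORCE]. ROWS is JSON, a list of rows, each a list of 3 entries, a list of its own where there are three numbers: the shift along the tool's x, y, z in m, then the turn about the tool's z in rad, then the opening, from -1 (shut) to 1 (fully open). In form: [[[tx, ty, tz], twist, gripper], ...]. A call has 1 to 20 rows; each row is the pose to reach, as a shift and turn from the pose commanded when the call began, along the tool's axes at that moment; what a row does not reach only later rows make up. A row lasts 1/12 s, in which the tool goes at most 41.7 mm and 7.16 degrees, less where a joint would pass 70% of its speed; a pose out of reach is approached as far as the arm can. A call with a gripper value outside its range is refused whole. The fingers move at their own pace and stop on an object; FORCE is the grip in N (left out, the last holds). Time passes only in rows, so rows that repeat a pose let the fingers close. It gives the time, the measured TCP pose, the force, the opening and the grip force at its end, in the units of the state.
- r.observe(): the state, without advancing time (a new reading comes with each control period).
- r.get_image(name): name is "scene" or "top" or "wrist"; returns a dict with "pixels" (384x512x3 uint8, red, green, blue), "range_z" (384x512 float32, m along the optical axis (not along the pixel's ray), 0 where there is no reading), "K" (3x3 intrinsics, pixels), "extrinsics" (4x4, takes a point from world to camera coordinates). Camera axes: x right, y down, z forward; pixel columns grow to the right and rows downward; lengths in m; the calibration is good to about 2 mm. The wrist camera is an equidistant fisheye: a pixel r from the principal point sees the ray r / f radians off the axis. A picture is of the moment at which its call begins.
- r.close_job(): hands the job in; it is judged then, once.
The state is a dict: "clock": time; "joints": joint angles; "joint_vel": joint speeds; "joint_torque": joint torques, N m; "position": TCP position; "ee_rot": TCP orientation; "ft_force": force on the tool from outside, world axes, zero at the start; "torque": the same for the moment, N m; "finger_gap": opening from 0.0 (shut) to 1.0 (fully open); "grasp_force": force on a finger pad.
Only numpy, scipy, OpenCV 4.12 (cv2) and the standard library are available. Lean on these libraries where they do the work, as an engineer would, in place of code of your own. Each camera call takes 0.05 s, during which the arm holds its last target. There are 200 camera calls.

### The job

The carrier on the bench keeps an engine's four spark plugs apart, one to a blue well, and one plug is in place already. Lay the three loose spark plugs flat into the three empty wells, one in each, setting each down gently without dropping it (the insulators are brittle). Leave the plug that is already in its well, and the bolt, cap and screwdriver, where they are.

Things in the scene. Friction and masses are not known exactly. Their poses are not given: they have to be found in the camera images.
- plug_1: loose spark plug, 68 mm long, about 50 g, lying on the bench. y is its long axis: thread end (14 mm thick) at +34 mm, thin terminal at -34 mm, white insulator (12 mm) between; grip it at the steel hexagon, y = +2 to +14 mm, 24 mm across in x, 20 mm in z, fingers closing along x. Origin: half way along, on the underside, 10 mm below its axis along its own z (up at the start)
- plug_2: loose spark plug, 68 mm long, about 50 g, lying on the bench. y is its long axis: thread end (14 mm thick) at +34 mm, thin terminal at -34 mm, white insulator (12 mm) between; grip it at the steel hexagon, y = +2 to +14 mm, 24 mm across in x, 20 mm in z, fingers closing along x. Origin: half way along, on the underside, 10 mm below its axis along its own z (up at the start)
- plug_3: loose spark plug, 68 mm long, about 50 g, lying on the bench. y is its long axis: thread end (14 mm thick) at +34 mm, thin terminal at -34 mm, white insulator (12 mm) between; grip it at the steel hexagon, y = +2 to +14 mm, 24 mm across in x, 20 mm in z, fingers closing along x. Origin: half way along, on the underside, 10 mm below its axis along its own z (up at the start)
- well_a_floor (a point): empty blue well of the carrier, origin at the centre of its inner floor, 10 mm above the bench. Open box with a flat floor: inside 84 mm along its x, 92 mm along its y and 18 mm deep, walls 4 mm thick, rim 28 mm above the bench; x, y along its sides, z up. Fixed to the bench.
- well_b_floor (a point): empty blue well of the carrier, origin at the centre of its inner floor, 10 mm above the bench. Open box with a flat floor: inside 84 mm along its x, 92 mm along its y and 18 mm deep, walls 4 mm thick, rim 28 mm above the bench; x, y along its sides, z up. Fixed to the bench.
- well_c_floor (a point): empty blue well of the carrier, origin at the centre of its inner floor, 10 mm above the bench. Open box with a flat floor: inside 84 mm along its x, 92 mm along its y and 18 mm deep, walls 4 mm thick, rim 28 mm above the bench; x, y along its sides, z up. Fixed to the bench.
- well_d_floor (a point): the well that already holds a plug; blue like the others, origin at the centre of its inner floor, 10 mm above the bench. Open box with a flat floor: inside 84 mm along its x, 92 mm along its y and 18 mm deep, walls 4 mm thick, rim 28 mm above the bench; x, y along its sides, z up. Fixed to the bench.
- plug_in: the spark plug that already lies in well d, like the loose ones; stays there
- carrier: grey base plate, 206 x 222 mm (x, y), 6 mm thick with a 12 mm high lip, origin at the centre of its underside; fixed. It carries the four blue wells, two by two, centres at x = +-48, y = +-52 mm, sides parallel to its own; which of the four places is well a, b, c or d changes from start to start
- hex_bolt: steel bolt with nut, 50 mm long along its y, 18 mm thick, bystander; origin at the centre of its underside
- black_cap: black ribbed round cap, 84 mm diameter, 54 mm high, bystander; origin at the centre of its underside
- red_screwdriver: red-handled screwdriver, 210 mm long along its y, 29 mm thick, lying to the left of the work, bystander; origin at the centre of its underside

How it is judged (in metres and radians):
At the end, for the whole second after the job is handed in: Each of the wells a, b and c holds one of the three loose plugs, lying flat (long axis within 0.3 rad of level) on the floor inside the walls, well d still holds its plug the same way, and the plugs are at rest (below 30 mm/s) (((x of plug_1 in the frame of well_a_floor between -0.042 and 0.042 m and y of plug_1 in the frame of well_a_floor between -0.046 and 0.046 m and z of plug_1 in the frame of well_a_floor between -0.005 and 0.026 m and angle between plug_1's own y axis and vertical between 1.27 and 1.87 rad) or (x of plug_2 in the frame of well_a_floor between -0.042 and 0.042 m and y of plug_2 in the frame of well_a_floor between -0.046 and 0.046 m and z of plug_2 in the frame of well_a_floor between -0.005 and 0.026 m and angle between plug_2's own y axis and vertical between 1.27 and 1.87 rad) or (x of plug_3 in the frame of well_a_floor between -0.042 and 0.042 m and y of plug_3 in the frame of well_a_floor between -0.046 and 0.046 m and z of plug_3 in the frame of well_a_floor between -0.005 and 0.026 m and angle between plug_3's own y axis and vertical between 1.27 and 1.87 rad)) and ((x of plug_1 in the frame of well_b_floor between -0.042 and 0.042 m and y of plug_1 in the frame of well_b_floor between -0.046 and 0.046 m and z of plug_1 in the frame of well_b_floor between -0.005 and 0.026 m and angle between plug_1's own y axis and vertical between 1.27 and 1.87 rad) or (x of plug_2 in the frame of well_b_floor between -0.042 and 0.042 m and y of plug_2 in the frame of well_b_floor between -0.046 and 0.046 m and z of plug_2 in the frame of well_b_floor between -0.005 and 0.026 m and angle between plug_2's own y axis and vertical between 1.27 and 1.87 rad) or (x of plug_3 in the frame of well_b_floor between -0.042 and 0.042 m and y of plug_3 in the frame of well_b_floor between -0.046 and 0.046 m and z of plug_3 in the frame of well_b_floor between -0.005 and 0.026 m and angle between plug_3's own y axis and vertical between 1.27 and 1.87 rad)) and ((x of plug_1 in the frame of well_c_floor between -0.042 and 0.042 m and y of plug_1 in the frame of well_c_floor between -0.046 and 0.046 m and z of plug_1 in the frame of well_c_floor between -0.005 and 0.026 m and angle between plug_1's own y axis and vertical between 1.27 and 1.87 rad) or (x of plug_2 in the frame of well_c_floor between -0.042 and 0.042 m and y of plug_2 in the frame of well_c_floor between -0.046 and 0.046 m and z of plug_2 in the frame of well_c_floor between -0.005 and 0.026 m and angle between plug_2's own y axis and vertical between 1.27 and 1.87 rad) or (x of plug_3 in the frame of well_c_floor between -0.042 and 0.042 m and y of plug_3 in the frame of well_c_floor between -0.046 and 0.046 m and z of plug_3 in the frame of well_c_floor between -0.005 and 0.026 m and angle between plug_3's own y axis and vertical between 1.27 and 1.87 rad)) and x of plug_in in the frame of well_d_floor between -0.042 and 0.042 m and y of plug_in in the frame of well_d_floor between -0.046 and 0.046 m and z of plug_in in the frame of well_d_floor between -0.005 and 0.026 m and angle between plug_in's own y axis and vertical between 1.27 and 1.87 rad and linear speed of each of plug_1, plug_2, plug_3 below 0.03 m/s); the robot touches nothing.
It fails at once if a spark plug is dropped (falls free by more than about 25 mm) or thrown or knocked away ((linear speed of plug_1 above 0.7 m/s and contact force between the fingers and plug_1 below 0.05 N) or (linear speed of plug_2 above 0.7 m/s and contact force between the fingers and plug_2 below 0.05 N) or (linear speed of plug_3 above 0.7 m/s and contact force between the fingers and plug_3 below 0.05 N)).
It fails at once if the plug that already lay in its well is shifted by more than 25 mm (distance of plug_in from where it was at the start of the episode above 0.025 m).
It fails at once if the bolt, the black cap or the red screwdriver is shifted by more than 30 mm (distance of any of hex_bolt, black_cap, red_screwdriver from where it was at the start of the episode above 0.03 m).
It also fails if it takes over 64 s, if anything falls off the work surface, if the arm or the gripper's body presses on something with over 40 N, if the wrist force passes 120 N, or if a joint passes its speed limit or range.

## Working session

There is one attempt and no reset: what is moved stays moved. The work goes in short steps, Python scripts to look and compute and a shell command to move; the robot and the scene stay as the last step left them, time stands still between calls to the robot, and variables do not carry over. Pictures are saved under pics/ and viewed, at most 10 in all, crops included, and the job is handed in when it is done.

```bash
mkdir -p pics; python3 - <<'E'
from rig import r
import cv2,numpy as np
print(r.observe())
for n in("top","scene"):
    d=r.get_image(n); np.savez(n+".npz",**d)
    cv2.imwrite(f"pics/{n}0.png",d["pixels"][:,:,::-1]); print(n,d["K"],d["extrinsics"])
E
```

```text
{'clock': 0.0, 'joints': array([ 7.09368058e+01,  1.51679879e+01,  9.19807415e+01, -3.08339072e-04,
        7.29769777e+01, -2.11405797e+00]), 'joint_vel': array([ 0.0819195 ,  0.00405769, -0.00727315, -0.00846518,  0.01555985,
        0.05199438]), 'joint_torque': array([-7.53425156e-04, -5.02115071e+01, -3.56871271e+01,  7.27852061e-02,
        2.94853491e-02, -1.81725050e-04]), 'position': array([0.19654855, 0.64501191, 0.2374066 ]), 'ee_rot': array([-1.79874368e+02, -4.34276139e-03,  1.63050950e+02]), 'ft_force': array([-0.19097996, -0.67692008, -0.11529266]), 'torque': array([ 0.05295571, -0.01505961, -0.03149035]), 'grasp_force': 0.0, 'finger_gap': 1.0004870709893818}
top [[366.37622087   0.         250.54808256]
 [  0.         366.37622087 196.42503553]
 [  0.           0.           1.        ]] [[ 0.01521228 -0.9996304   0.02253105 -0.00551511]
 [-0.99916036 -0.01605472 -0.03769375  0.49399688]
 [ 0.03804154 -0.02193872 -0.9990353   1.21925656]
 [ 0.          0.          0.          1.        ]]
scene [[416.49043264   0.         250.72384043]
 [  0.         416.49043264 196.34239637]
 [  0.           0.           1.        ]] [[ 0.85823087 -0.51291451  0.01893333 -0.42517539]
 [-0.36334133 -0.63318565 -0.68341715  0.23467557]
 [ 0.36252289  0.57965044 -0.72978252  1.20470683]
 [ 0.          0.          0.          1.        ]]
```

View pics/top0.png

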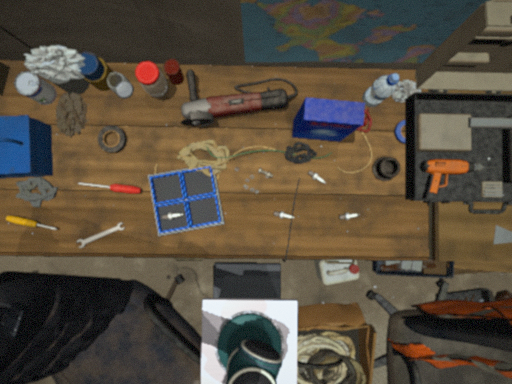

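View pics/scene0.png

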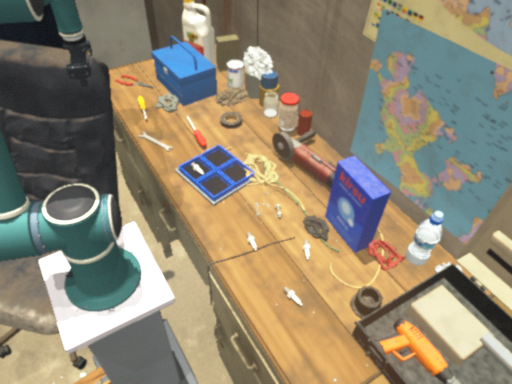

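The top view shows a carrier at (187,200) with a plug in its lower-left well (173,215). Loose plugs appear at about (285,215), (318,178) and (348,215), with small items at (265,174) and (251,188). I'll enlarge both views.

```bash
python3 - <<'E'
import cv2,numpy as np
t=np.load("top.npz")["pixels"][:,:,::-1];s=np.load("scene.npz")["pixels"][:,:,::-1]
a=cv2.resize(t[158:238,140:372],None,fx=3.44,fy=3.44,interpolation=cv2.INTER_CUBIC)
b=cv2.resize(s[140:314,170:330],None,fx=1.8,fy=1.8)
b=s[195:310,236:330]; b=cv2.resize(b,None,fx=2.75,fy=2.75,interpolation=cv2.INTER_CUBIC)
c=cv2.resize(s[140:215,170:290],None,fx=4,fy=4,interpolation=cv2.INTER_CUBIC)
im=np.zeros((276+317,800,3),np.uint8);im[:a.shape[0],:a.shape[1]]=a[:, :800]
im[276:276+b.shape[0],:b.shape[1]]=b;im[276:276+c.shape[0],300:300+c.shape[1]]=c
cv2.imwrite("pics/crop1.png",im)
E
```

```text
(no output)
```

View pics/crop1.png

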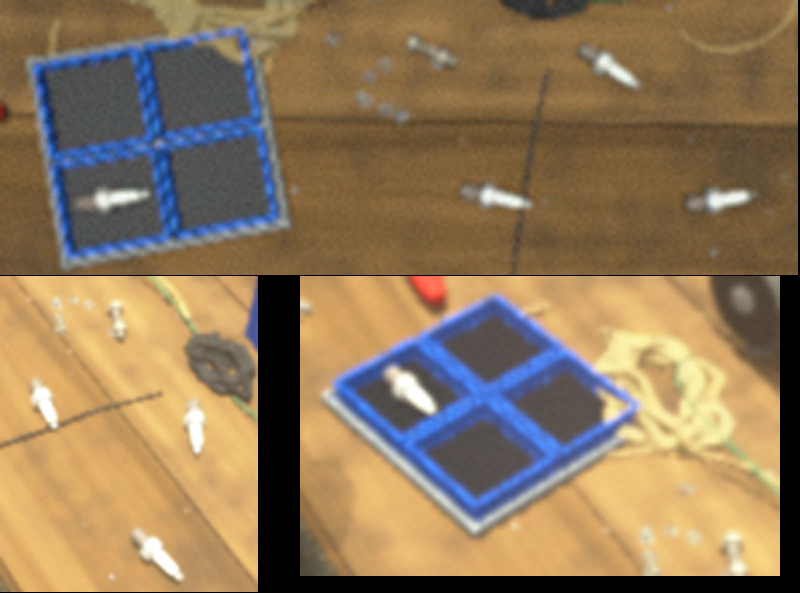

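The crops show the plugs, each with a grey thread end on the left and a white terminal on the right, plus the carrier rim corners, in both views. I'll triangulate them.

```bash
cat > h.py <<'E'
import cv2,numpy as np
def P(d): return d["K"]@d["extrinsics"][:3]
def tri(a,b,pa,pb):
    X=cv2.triangulatePoints(P(a),P(b),np.float64(pa).T,np.float64(pb).T);return (X[:3]/X[3]).T
def ray(d,p,z):
    R=d["extrinsics"][:3,:3];t=d["extrinsics"][:3,3];c=-R.T@t
    v=R.T@np.linalg.inv(d["K"])@np.array([p[0],p[1],1.]);return c+v*(z-c[2])/v[2]
E
python3 - <<'E'
from h import *
T=np.load("top.npz");S=np.load("scene.npz");np.set_printoptions(precision=4,suppress=True)
t=np.array([[463,190],[530,205],[583,48],[637,85],[690,204],[753,195],[157,143],[30,63],[243,30],[280,217],[68,255]])/3.44+[140,158]
sb=np.array([[37,382],[55,428],[194,403],[199,452],[137,532],[180,578]]);sb=(sb-[0,276])/2.75+[236,195]
sc=np.array([[485,397],[493,298],[636,408],[478,515],[338,385]]);sc=(sc-[300,276])/4+[170,140]
s=np.vstack([sb,sc]);X=tri(T,S,t,s)
for i,p in enumerate(t):
    z=.01 if i<6 else .028
    u,v=p.round().astype(int); d=T["range_z"][v-1:v+2,u-1:u+2]
    rz=np.linalg.inv(T["extrinsics"])@np.r_[np.median(d)*(np.linalg.inv(T["K"])@[p[0],p[1],1]),1]
    print(X[i],ray(T,p,z),"range z",rz[2])
# corner of well with rope
for c in([225,50],[200,80],[100,100],[220,180]):
    p=np.array(c)/3.44+[140,158];u,v=p.round().astype(int)
    print((np.linalg.inv(T["extrinsics"])@np.r_[T["range_z"][v,u]*(np.linalg.inv(T["K"])@[u,v,1]),1]))
E
```

```text
[ 0.4408 -0.0801  0.012 ] [ 0.4389 -0.0792  0.01  ] range z 0.017005682066064676
[ 0.4262 -0.1452  0.0112] [ 0.4253 -0.1448  0.01  ] range z 0.0024525316023833454
[ 0.58   -0.1952  0.0121] [ 0.5798 -0.1953  0.01  ] range z 0.015304982878711293
[ 0.546  -0.2499  0.009 ] [ 0.5443 -0.2487  0.01  ] range z 0.0030535033364300634
[ 0.4296 -0.3009  0.0149] [ 0.4286 -0.3017  0.01  ] range z 0.016672855758896876
[ 0.4392 -0.364   0.0106] [ 0.4383 -0.3637  0.01  ] range z 0.0031829433130783347
[0.4802 0.2163 0.024 ] [0.4795 0.2159 0.028 ] range z 0.015169420085443086
[0.5549 0.3417 0.0162] [0.5541 0.3386 0.028 ] range z 0.012362003174975378
[0.5898 0.1363 0.0249] [0.5894 0.136  0.028 ] range z 0.02496413102680517
[0.411  0.0975 0.0178] [0.4106 0.0973 0.028 ] range z 0.011641447291141027
[0.3731 0.2984 0.0217] [0.3716 0.2979 0.028 ] range z 0.022465004989375537
[0.5702 0.1562 0.0085 1.    ]
[0.5425 0.1783 0.0146 1.    ]
[0.5209 0.2742 0.0138 1.    ]
[0.4462 0.1568 0.0113 1.    ]
```

```bash
cat >> h.py <<'E'
def go(o,x,y,z,yaw):
    from scipy.spatial.transform import Rotation as R
    M=R.from_euler("xyz",o["ee_rot"],degrees=True)
    d=M.inv().apply(np.array([x,y,z])-o["position"])
    tw=-((yaw-o["ee_rot"][2]+180)%360-180)
    print("clock %.2f"%o["clock"],"pos",o["position"].round(4),"rot",o["ee_rot"].round(2),"| shift",d.round(4),"twist",np.deg2rad(tw).round(3))
E
python3 -c "
from h import *;from rig import r
go(r.observe(),.434,-.104,.16,78.3)"
```

```text
clock 0.10 pos [0.1966 0.6451 0.2375] rot [-179.89   -0.    163.05] | shift [-0.4455 -0.6472  0.0788] twist 1.479
```

```bash
python3 -m inch '[[[-0.4455,-0.647,0.04],1.479,0.2],[[-0.4455,-0.647,0.04],1.479,0.2],[[-0.4455,-0.647,0.04],1.479,0.2],[[-0.4455,-0.647,0.04],1.479,0.2],[[-0.4455,-0.647,0.04],1.479,0.2],[[-0.4455,-0.647,0.04],1.479,0.2],[[-0.4455,-0.647,0.04],1.479,0.2],[[-0.4455,-0.647,0.04],1.479,0.2],[[-0.4455,-0.647,0.04],1.479,0.2],[[-0.4455,-0.647,0.04],1.479,0.2],[[-0.4455,-0.647,0.04],1.479,0.2],[[-0.4455,-0.647,0.04],1.479,0.2],[[-0.4455,-0.647,0.04],1.479,0.2],[[-0.4455,-0.647,0.04],1.479,0.2],[[-0.4455,-0.647,0.04],1.479,0.2],[[-0.4455,-0.647,0.04],1.479,0.2],[[-0.4455,-0.647,0.04],1.479,0.2],[[-0.4455,-0.647,0.04],1.479,0.2],[[-0.4455,-0.647,0.079],1.479,0.2],[[-0.4455,-0.647,0.079],1.479,0.2]]' 20
python3 - <<'E'
from h import *;from rig import r
go(r.observe(),.434,-.104,.08,78.3)
d=r.get_image("wrist");np.savez("w1.npz",**d);cv2.imwrite("pics/w1.png",d["pixels"][:,:,::-1]);print(d["K"],d["extrinsics"])
E
```

```text
clock: 1.77
position: [0.4339, -0.1065, 0.1574]
ee_rot: [-179.9, 0.1, 78.1]
ft_force: [-1.3, -0.2, -0.7]
finger_gap: 0.602
grasp_force: 0.0
clock 1.77 pos [ 0.4339 -0.1065  0.1574] rot [-1.799e+02  6.000e-02  7.809e+01] | shift [ 0.0025 -0.0003  0.0774] twist -0.004
[[297.31863964   0.         255.57508326]
 [  0.         297.31863964 188.4207709 ]
 [  0.           0.           1.        ]] [[ 0.97838443 -0.20678966 -0.00139554 -0.44668822]
 [-0.19816177 -0.93945003  0.27958104 -0.02985222]
 [-0.05912551 -0.27326119 -0.96012108  0.30826905]
 [ 0.          0.          0.          1.        ]]
```

View pics/w1.png

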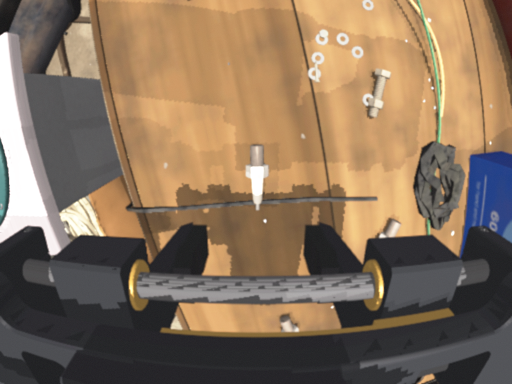

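The wrist view shows plug 1 between the fingers: thread end at (257,145), hexagon at about (257,172), terminal at (258,209).

```bash
cat >> h.py <<'E'
def fray(d,p,z):
    K=d["K"];q=(np.array(p,float)-K[:2,2])/K[0,0];a=np.hypot(*q);v=np.r_[q/a*np.sin(a),np.cos(a)]
    R=d["extrinsics"][:3,:3];c=-R.T@d["extrinsics"][:3,3];w=R.T@v;return (c+w*(z-c[2])/w[2]).round(4)
E
python3 - <<'E'
from h import *
d=np.load("w1.npz")
for p,z in(((257,145),.01),((257,166),.02),((257,177),.02),((257.5,209),.01)):print(fray(d,p,z))
E
```

```text
[ 0.4419 -0.0761  0.01  ]
[ 0.4379 -0.0949  0.02  ]
[ 0.4357 -0.1058  0.02  ]
[ 0.4286 -0.1422  0.01  ]
```

```bash
python3 -c "
from h import *;from rig import r
go(r.observe(),.4368,-.101,.004,78.5)"
```

```text
clock 1.82 pos [ 0.4323 -0.1055  0.1557] rot [-1.7965e+02  2.0000e-02  7.8090e+01] | shift [0.0053 0.0044 0.1517] twist -0.007
```

```bash
python3 -m inch '[[[0.004,0.004,0.04],-0.007,0.2],[[0.004,0.004,0.08],-0.007,0.2],[[0.004,0.004,0.105],-0.007,0.2],[[0.004,0.004,0.105],-0.007,0.2],[[0.004,0.004,0.105],-0.007,0.2]]'
python3 -c "
from h import *;from rig import r
go(r.observe(),.4368,-.101,.004,78.5)"
```

```text
clock: 2.23
position: [0.4374, -0.0985, 0.0538]
ee_rot: [-179.7, -0.0, 78.8]
ft_force: [1.3, -0.2, 0.8]
finger_gap: 0.6
grasp_force: 0.0
clock 2.23 pos [ 0.4374 -0.0985  0.0538] rot [-1.7975e+02 -4.0000e-02  7.8770e+01] | shift [-0.0026  0.0001  0.0498] twist 0.005
```

```bash
python3 -m inch '[[[-0.002,0,0.02],0,0.2],[[-0.002,0,0.04],0,0.2],[[-0.002,0,0.049],0,0.2],[[-0.002,0,0.049],0,0.2],[[-0.002,0,0.049],0,-1],[[-0.002,0,0.049],0,-1],[[-0.002,0,0.049],0,-1],[[-0.002,0,0.049],0,-1],[[-0.002,0,0.049],0,-1],[[-0.002,0,0.049],0,-1]]' 20
python3 -c "
from h import *;from rig import r
go(r.observe(),.4423,.1558,.12,101)"
```

```text
clock: 3.07
position: [0.4391, -0.1021, 0.0065]
ee_rot: [180.0, 0.0, 78.7]
ft_force: [-1.1, -0.3, 5.8]
finger_gap: 0.242
grasp_force: 20.0
clock 3.07 pos [ 0.4391 -0.1021  0.0065] rot [179.95   0.    78.71] | shift [ 0.2535 -0.0473 -0.1136] twist -0.389
```

```bash
python3 -m inch '[[[0,0,-0.02],0,-1],[[0,0,-0.05],0,-1],[[0.02,0,-0.085],-0.1,-1],[[0.05,-0.01,-0.1],-0.2,-1],[[0.085,-0.017,-0.1],-0.3,-1],[[0.12,-0.024,-0.1],-0.389,-1],[[0.155,-0.031,-0.1],-0.389,-1],[[0.19,-0.037,-0.1],-0.389,-1],[[0.225,-0.044,-0.1],-0.389,-1],[[0.25,-0.048,-0.1],-0.389,-1],[[0.261,-0.05,-0.1],-0.389,-1],[[0.261,-0.05,-0.1],-0.389,-1],[[0.261,-0.05,-0.1],-0.389,-1],[[0.261,-0.05,-0.1],-0.389,-1]]'
python3 - <<'E'
from h import *;from rig import r
go(r.observe(),.4408,.1637,.014,101)
d=r.get_image("wrist");np.savez("w2.npz",**d);cv2.imwrite("pics/w2.png",d["pixels"][:,:,::-1])
E
```

```text
clock: 4.23
position: [0.4404, 0.1626, 0.1054]
ee_rot: [-179.9, 0.0, 101.0]
ft_force: [-0.3, -0.8, -1.5]
finger_gap: 0.236
grasp_force: 20.0
clock 4.23 pos [0.4404 0.1626 0.1054] rot [-1.7995e+02  4.0000e-02  1.0097e+02] | shift [0.001  0.0007 0.0914] twist -0.0
```

View pics/w2.png

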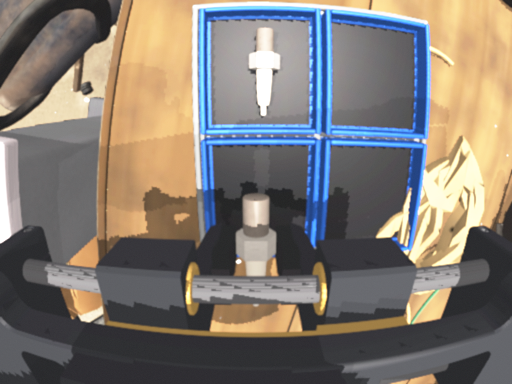

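The wrist view shows the held plug's thread at (256,205) over the well, the wall junction at (318,136), and outer rim corners at (200,11) and (428,22). I'll check the carrier fit.

```bash
python3 - <<'E'
from h import *
d=np.load("w2.npz")
for p in((318,136),(200,11),(428,22),(426,141),(202,136)):print(fray(d,p,.028))
E
```

```text
[0.4784 0.2192 0.028 ]
[0.3719 0.298  0.028 ]
[0.5536 0.339  0.028 ]
[0.5732 0.2377 0.028 ]
[0.3916 0.2023 0.028 ]
```

```bash
python3 -m inch '[[[0.002,0.002,0.02],0,-1],[[0.002,0.002,0.04],0,-1],[[0.002,0.002,0.06],0,-1],[[0.002,0.002,0.072],0,-1],[[0.002,0.002,0.078],0,-1],[[0.002,0.002,0.082],0,-1],[[0.002,0.002,0.086],0,-1],[[0.002,0.002,0.089],0,-1],[[0.002,0.002,0.089],0,-1],[[0.002,0.002,0.089],0,-1]]'
python3 -c "
from h import *;from rig import r
go(r.observe(),.4418,.1652,.0165,101)"
```

```text
clock: 5.12
position: [0.4428, 0.1662, 0.0172]
ee_rot: [179.9, -0.0, 101.0]
ft_force: [0.3, 0.8, 0.3]
finger_gap: 0.234
grasp_force: 20.0
clock 5.12 pos [0.4428 0.1662 0.0172] rot [179.95  -0.   101.  ] | shift [-0.0008 -0.0011  0.0007] twist -0.0
```

Down to contact, release, lift, then travel to plug 2.

```bash
python3 -m inch '[[[0,0,0.001],0,-1],[[0,0,0.002],0,-1],[[0,0,0.002],0,-0.7],[[0,0,0.002],0,-0.3],[[0,0,0.002],0,-0.2],[[0,0,0.002],0,-0.2],[[0,0,0.002],0,-0.2],[[0,0,-0.02],0,-0.2],[[0,0,-0.05],0,-0.2],[[0,0,-0.08],0,-0.2],[[0,0,-0.12],0,0.2],[[0,0,-0.12],0,0.2]]'
python3 -c "
from h import *;from rig import r
go(r.observe(),.570,-.215,.16,57)"
```

```text
clock: 6.12
position: [0.4474, 0.1678, 0.1443]
ee_rot: [179.3, -0.1, 101.0]
ft_force: [1.4, 1.5, 0.8]
finger_gap: 0.529
grasp_force: 0.0
clock 6.12 pos [0.4474 0.1678 0.1443] rot [ 1.7926e+02 -9.0000e-02  1.0100e+02] | shift [-0.3992  0.0475 -0.0157] twist 0.768
```

```bash
python3 -m inch '[[[-0.399,0.05,-0.012],0.768,0.2],[[-0.399,0.05,-0.012],0.768,0.2],[[-0.399,0.05,-0.012],0.768,0.2],[[-0.399,0.05,-0.012],0.768,0.2],[[-0.399,0.05,-0.012],0.768,0.2],[[-0.399,0.05,-0.012],0.768,0.2],[[-0.399,0.05,-0.012],0.768,0.2],[[-0.399,0.05,-0.012],0.768,0.2],[[-0.399,0.05,-0.012],0.768,0.2],[[-0.399,0.05,-0.012],0.768,0.2],[[-0.399,0.05,-0.012],0.768,0.2],[[-0.399,0.05,-0.012],0.768,0.2],[[-0.399,0.05,-0.012],0.768,0.2],[[-0.399,0.05,-0.012],0.768,0.2],[[-0.399,0.05,-0.012],0.768,0.2]]'
python3 - <<'E'
from h import *;from rig import r
go(r.observe(),.570,-.215,.16,57)
d=r.get_image("wrist");np.savez("w3.npz",**d);cv2.imwrite("pics/w3.png",d["pixels"][:,:,::-1])
E
```

```text
clock: 7.37
position: [0.567, -0.2145, 0.1484]
ee_rot: [-180.0, -0.0, 57.1]
ft_force: [-0.6, -0.3, 0.7]
finger_gap: 0.601
grasp_force: 0.0
clock 7.37 pos [ 0.567  -0.2145  0.1484] rot [-179.95   -0.     57.09] | shift [ 0.0012  0.0028 -0.0116] twist 0.002
```

View pics/w3.png

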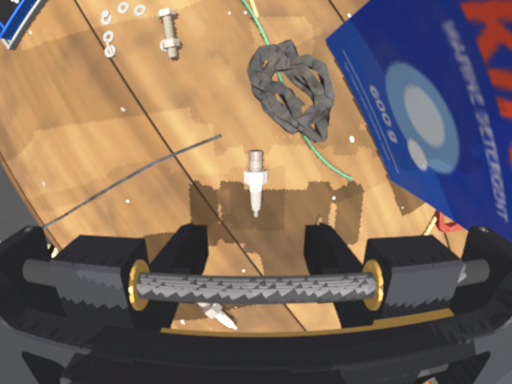

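Plug 2: thread at (256,151), terminal at (256,216). A tall blue box stands to the right, so I'll check gripper body clearance.

```bash
python3 - <<'E'
from h import *;from rig import r
d=np.load("w3.npz")
for p in((256,151),(256,216)):print(fray(d,p,.01))
o=r.observe();go(o,.567,-.2145,.16,57)
from scipy.spatial.transform import Rotation as R
for n in("top","scene"):
    T=np.load(n+".npz");v,u=np.mgrid[:384,:512];z=T["range_z"]
    X=np.stack([(u-T["K"][0,2])/T["K"][0,0]*z,(v-T["K"][1,2])/T["K"][1,1]*z,z,np.ones_like(z)],-1)@np.linalg.inv(T["extrinsics"]).T
    X=X[z>0][:,:3]; X=X[(X[:,2]>.05)&(X[:,2]<.4)&(X[:,0]>.35)]
    L=(X-[.570,-.215,0])@R.from_euler("z",57,degrees=True).as_matrix()  # tool x, -tool y
    m=(abs(L[:,0])<.12)&(abs(L[:,1])<.18);print(n,m.sum());
    if m.any(): print(L[m].min(0),L[m].max(0))
    m=(abs(L[:,0])<.05)&(abs(L[:,1])<.18)
    if m.any(): print(L[m].min(0),L[m].max(0))
E
```

```text
[ 0.5823 -0.1921  0.01  ]
[ 0.5458 -0.2485  0.01  ]
clock 7.42 pos [ 0.5672 -0.2145  0.1486] rot [-179.97   -0.     57.1 ] | shift [-0.0001 -0.0002 -0.0114] twist 0.002
top 1716
[-0.00516728 -0.17995257  0.05026732] [ 0.11997244 -0.07311322  0.25119674]
[-0.00516728 -0.17983486  0.05197496] [ 0.04988166 -0.11287615  0.25119674]
scene 2853
[-0.00892158 -0.17999143  0.05005698] [ 0.11997417 -0.07110151  0.24892662]
[-0.00892158 -0.17999143  0.05052527] [ 0.04998595 -0.11091389  0.24892662]
```

```bash
python3 -m inch '[[[0.001,0,0.03],0,0.2],[[0.001,0,0.06],0,0.2],[[0.001,0,0.09],0,0.2],[[0.001,0,0.12],0,0.2],[[0.001,0,0.135],0,0.2],[[0.001,0,0.1425],0,0.2],[[0.001,0,0.1425],0,0.2],[[0.001,0,0.1425],0,0.2],[[0.001,0,0.1425],0,-1],[[0.001,0,0.1425],0,-1],[[0.001,0,0.1425],0,-1],[[0.001,0,0.1425],0,-1],[[0.001,0,0.1425],0,-1],[[0.001,0,0.1425],0,-1]]'
python3 -c "
from h import *;from rig import r
go(r.observe(),.5360,.1836,.11,101)"
```

```text
clock: 8.58
position: [0.5684, -0.2153, 0.007]
ee_rot: [179.9, -0.0, 57.0]
ft_force: [-1.5, 1.2, 3.3]
finger_gap: 0.242
grasp_force: 20.0
clock 8.58 pos [ 0.5684 -0.2153  0.007 ] rot [ 1.7995e+02 -1.0000e-02  5.7000e+01] | shift [ 0.3169 -0.2444 -0.1031] twist -0.768
```

```bash
python3 -m inch '[[[0,0,-0.02],0,-1],[[0,0,-0.05],0,-1],[[0,0,-0.085],0,-1],[[0.02,-0.015,-0.103],-0.1,-1],[[0.05,-0.039,-0.103],-0.2,-1],[[0.08,-0.062,-0.103],-0.3,-1],[[0.11,-0.085,-0.103],-0.4,-1],[[0.14,-0.108,-0.103],-0.5,-1],[[0.17,-0.131,-0.103],-0.6,-1],[[0.2,-0.154,-0.103],-0.7,-1],[[0.23,-0.177,-0.103],-0.768,-1],[[0.26,-0.2,-0.103],-0.768,-1],[[0.285,-0.22,-0.103],-0.768,-1],[[0.305,-0.235,-0.103],-0.768,-1],[[0.317,-0.244,-0.103],-0.768,-1],[[0.317,-0.244,-0.103],-0.768,-1],[[0.317,-0.244,-0.103],-0.768,-1],[[0.317,-0.244,-0.103],-0.768,-1]]'
python3 - <<'E'
from h import *;from rig import r
go(r.observe(),.5360,.1836,.0175,101)
d=r.get_image("wrist");np.savez("w4.npz",**d);cv2.imwrite("pics/w4.png",d["pixels"][:,:,::-1])
E
```

```text
clock: 10.08
position: [0.5359, 0.183, 0.109]
ee_rot: [-180.0, 0.0, 101.0]
ft_force: [-0.3, -0.1, -0.1]
finger_gap: 0.236
grasp_force: 20.0
clock 10.08 pos [0.5359 0.183  0.109 ] rot [-1.7997e+02  3.0000e-02  1.0101e+02] | shift [0.0006 0.0003 0.0915] twist 0.0
```

View pics/w4.png

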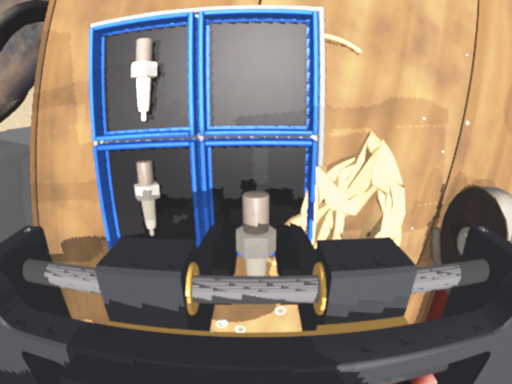

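Plug 1 lies flat in its well at (147,195). The held plug is centred between the walls, at x pixels 208 to 308. Lowering.

```bash
python3 -m inch '[[[0.001,0,0.02],0,-1],[[0.001,0,0.04],0,-1],[[0.001,0,0.06],0,-1],[[0.001,0,0.072],0,-1],[[0.001,0,0.078],0,-1],[[0.001,0,0.083],0,-1],[[0.001,0,0.087],0,-1],[[0.001,0,0.09],0,-1],[[0.001,0,0.0915],0,-1],[[0.001,0,0.0925],0,-1],[[0.001,0,0.0925],0,-1]]'
```

```text
clock: 11.05
position: [0.5364, 0.1848, 0.0172]
ee_rot: [179.9, -0.0, 101.0]
ft_force: [0.4, 0.0, 0.2]
finger_gap: 0.237
grasp_force: 20.0
```

```bash
python3 -m inch '[[[0,0,0.001],0,-1],[[0,0,0.001],0,-0.7],[[0,0,0.001],0,-0.3],[[0,0,0.001],0,-0.2],[[0,0,0.001],0,-0.2],[[0,0,0.001],0,-0.2],[[0,0,-0.02],0,-0.2],[[0,0,-0.05],0,-0.2],[[0,0,-0.08],0,-0.2],[[0,0,-0.12],0,0.2],[[0,0,-0.13],0,0.2],[[0,0,-0.13],0,0.2],[[0,0,-0.13],0,0.2]]'
python3 -c "
from h import *;from rig import r
go(r.observe(),.435,-.322,.15,98.9)"
```

```text
clock: 12.13
position: [0.5361, 0.1847, 0.1469]
ee_rot: [179.9, -0.0, 101.0]
ft_force: [0.6, 0.2, -1.0]
finger_gap: 0.598
grasp_force: 0.0
clock 12.13 pos [0.5361 0.1847 0.1469] rot [ 1.7993e+02 -1.0000e-02  1.0100e+02] | shift [-0.4781 -0.1959 -0.0034] twist 0.037
```

```bash
python3 -m inch '[[[-0.478,-0.196,-0.003],0.037,0.2],[[-0.478,-0.196,-0.003],0.037,0.2],[[-0.478,-0.196,-0.003],0.037,0.2],[[-0.478,-0.196,-0.003],0.037,0.2],[[-0.478,-0.196,-0.003],0.037,0.2],[[-0.478,-0.196,-0.003],0.037,0.2],[[-0.478,-0.196,-0.003],0.037,0.2],[[-0.478,-0.196,-0.003],0.037,0.2],[[-0.478,-0.196,-0.003],0.037,0.2],[[-0.478,-0.196,-0.003],0.037,0.2],[[-0.478,-0.196,-0.003],0.037,0.2],[[-0.478,-0.196,-0.003],0.037,0.2],[[-0.478,-0.196,-0.003],0.037,0.2],[[-0.478,-0.196,-0.003],0.037,0.2],[[-0.478,-0.196,-0.003],0.037,0.2],[[-0.478,-0.196,-0.003],0.037,0.2],[[-0.478,-0.196,-0.003],0.037,0.2],[[-0.478,-0.196,-0.003],0.037,0.2]]'
python3 - <<'E'
from h import *;from rig import r
d=r.get_image("wrist");np.savez("w5.npz",**d);cv2.imwrite("pics/w5.png",d["pixels"][:,:,::-1])
E
```

```text
clock: 13.63
position: [0.4348, -0.3204, 0.149]
ee_rot: [-180.0, -0.1, 99.0]
ft_force: [-0.2, -0.0, -0.2]
finger_gap: 0.604
grasp_force: 0.0
```

View pics/w5.png

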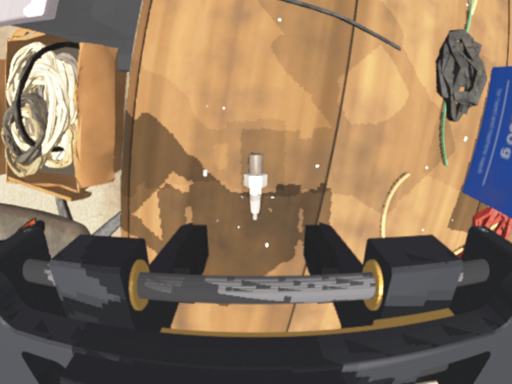

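Plug 3: thread at (256,153), terminal at (255,218).

```bash
python3 - <<'E'
from h import *;from rig import r
d=np.load("w5.npz");a=fray(d,(256,153),.01);b=fray(d,(255,218),.01);v=a-b;L=np.hypot(*v[:2])
h=(a+b)/2+.008*v/L;yaw=np.degrees(np.arctan2(v[1],v[0]));print(a,b,L,h,yaw)
go(r.observe(),h[0],h[1],.006,yaw)
E
```

```text
[ 0.4316 -0.2958  0.01  ] [ 0.4412 -0.3627  0.01  ] 0.0675852794623208 [ 0.43526366 -0.32133112  0.01      ] 98.16606956820932
clock 13.68 pos [ 0.4349 -0.3206  0.1494] rot [-1.7998e+02 -4.0000e-02  9.8990e+01] | shift [-0.0009  0.0003  0.1434] twist 0.014
```

```bash
python3 -m inch '[[[-0.001,0,0.03],0.01,0.2],[[-0.001,0,0.06],0.01,0.2],[[-0.001,0,0.09],0.01,0.2],[[-0.001,0,0.12],0.01,0.2],[[-0.001,0,0.135],0.01,0.2],[[-0.001,0,0.1425],0.01,0.2],[[-0.001,0,0.1425],0.01,0.2],[[-0.001,0,0.1425],0.01,0.2],[[-0.001,0,0.1425],0.01,-1],[[-0.001,0,0.1425],0.01,-1],[[-0.001,0,0.1425],0.01,-1],[[-0.001,0,0.1425],0.01,-1],[[-0.001,0,0.1425],0.01,-1],[[-0.001,0,0.1425],0.01,-1]]'
python3 -c "
from h import *;from rig import r
go(r.observe(),.5162,.2856,.11,101)"
```

```text
clock: 14.85
position: [0.4353, -0.3235, 0.008]
ee_rot: [180.0, 0.1, 98.3]
ft_force: [0.7, 0.1, 4.1]
finger_gap: 0.241
grasp_force: 20.0
clock 14.85 pos [ 0.4353 -0.3235  0.008 ] rot [1.7995e+02 6.0000e-02 9.8300e+01] | shift [ 0.5909  0.1681 -0.1025] twist -0.047
```

```bash
python3 -m inch '[[[0,0,-0.02],0,-1],[[0,0,-0.05],0,-1],[[0,0,-0.085],0,-1],[[0.02,0.006,-0.103],0,-1],[[0.055,0.016,-0.103],-0.02,-1],[[0.094,0.027,-0.103],-0.047,-1],[[0.133,0.038,-0.103],-0.047,-1],[[0.172,0.049,-0.103],-0.047,-1],[[0.211,0.06,-0.103],-0.047,-1],[[0.25,0.071,-0.103],-0.047,-1],[[0.289,0.082,-0.103],-0.047,-1],[[0.328,0.093,-0.103],-0.047,-1],[[0.367,0.104,-0.103],-0.047,-1],[[0.406,0.115,-0.103],-0.047,-1],[[0.445,0.126,-0.103],-0.047,-1],[[0.484,0.137,-0.103],-0.047,-1],[[0.523,0.148,-0.103],-0.047,-1],[[0.555,0.158,-0.103],-0.047,-1],[[0.58,0.165,-0.103],-0.047,-1],[[0.591,0.168,-0.103],-0.047,-1]]'
python3 -m inch '[[[0,0,0],0,-1],[[0,0,0],0,-1],[[0,0,0],0,-1],[[0,0,0],0,-1]]'
python3 -c "
from h import *;from rig import r
go(r.observe(),.5162,.2856,.0185,101)"
```

```text
clock: 16.52
position: [0.5159, 0.2894, 0.1102]
ee_rot: [180.0, -0.1, 101.1]
ft_force: [1.0, -0.1, 0.0]
finger_gap: 0.241
grasp_force: 20.0
clock: 16.85
position: [0.5154, 0.2843, 0.11]
ee_rot: [-179.9, 0.0, 100.9]
ft_force: [-0.3, -0.1, -0.0]
finger_gap: 0.24
grasp_force: 20.0
clock 16.85 pos [0.5154 0.2843 0.11  ] rot [-1.7995e+02  4.0000e-02  1.0091e+02] | shift [0.0012 0.0011 0.0915] twist -0.002
```

```bash
python3 -m inch '[[[0.001,0.001,0.02],0,-1],[[0.001,0.001,0.04],0,-1],[[0.001,0.001,0.06],0,-1],[[0.001,0.001,0.072],0,-1],[[0.001,0.001,0.078],0,-1],[[0.001,0.001,0.083],0,-1],[[0.001,0.001,0.087],0,-1],[[0.001,0.001,0.09],0,-1],[[0.001,0.001,0.0915],0,-1],[[0.001,0.001,0.0925],0,-1],[[0.001,0.001,0.0925],0,-1]]'
```

```text
clock: 17.77
position: [0.5168, 0.2875, 0.0181]
ee_rot: [180.0, -0.0, 101.0]
ft_force: [-0.1, -0.5, -0.4]
finger_gap: 0.237
grasp_force: 20.0
```

Release and retreat up and toward the robot's right, so the cameras see the carrier.

```bash
python3 -m inch '[[[0,0,0.001],0,-1],[[0,0,0.001],0,-0.7],[[0,0,0.001],0,-0.3],[[0,0,0.001],0,-0.2],[[0,0,0.001],0,-0.2],[[0,0,0.001],0,-0.2],[[0,0,-0.02],0,-0.2],[[0,0,-0.05],0,-0.2],[[0,0,-0.08],0,-0.2],[[0,0,-0.12],0,-0.2],[[-0.03,0,-0.13],0,-0.2],[[-0.07,0,-0.13],0,-0.2],[[-0.11,0,-0.13],0,-0.2],[[-0.15,0,-0.13],0,-0.2],[[-0.19,0,-0.13],0,-0.2],[[-0.23,0,-0.13],0,-0.2],[[-0.25,0,-0.13],0,-0.2],[[-0.25,0,-0.13],0,-0.2],[[-0.25,0,-0.13],0,-0.2],[[-0.25,0,-0.13],0,-0.2]]'
python3 - <<'E'
from h import *;from rig import r
w=r.get_image("wrist")["pixels"];t=r.get_image("top")["pixels"][150:250,130:300]
im=np.vstack([w,np.zeros_like(w)])[:600];t=cv2.resize(t,(360,212));im[386:598,:360]=t
cv2.imwrite("pics/w6.png",im[:,:,::-1])
E
```

```text
clock: 19.43
position: [0.5639, 0.0424, 0.1475]
ee_rot: [-180.0, -0.0, 101.0]
ft_force: [-0.4, -0.1, -0.2]
finger_gap: 0.4
grasp_force: 0.0
```

View pics/w6.png

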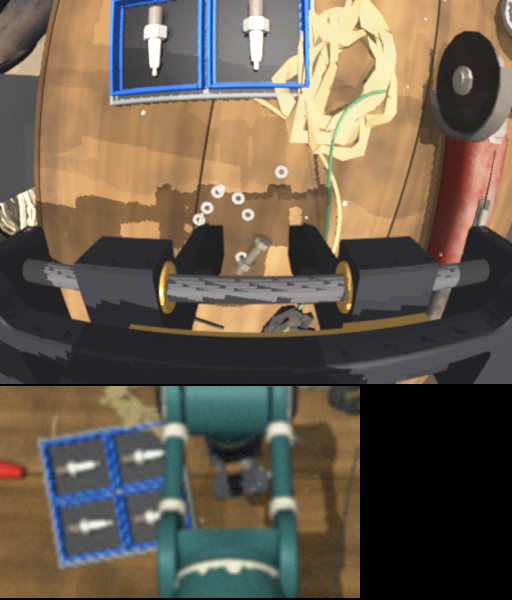

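All four wells hold one flat plug each: the wrist view shows two at (155,40) and (257,35), and the top inset shows all four. The gripper is clear, so I'm handing in.

```bash
python3 -c "
from rig import r
print(r.close_job())"
```

```text
the job is handed in; nothing more can be done
None
```

The three loose plugs now lie flat, one in each empty well, with the bystander items and the fourth plug left alone, and I handed the job in at about 19.5 s; no verdict came back.

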